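# Build the model stone pile for hand therapy

### The job

Set up the sample pile for the next hand-therapy patient: put the blue wedge stone on the middle of the sloping grey stone, turned so that its thick side (white dot) lies over the grey stone's low side, away from the grey stone's own white dot, and its top comes out level. Then set the orange stone level on the middle of the blue one and leave the pile standing by itself.

Things in the scene. Friction and masses are not known exactly. Their poses are not given: they have to be found in the camera images.
- grey_top (a point): Middle of the sloping top of the big grey faceted stone (113 x 95 mm), fixed on a round plywood board 150 mm across, 10 mm thick. Its flat top (100 x 85 mm) is 55 mm above the desk at this point and slopes by 10 degrees, rising along +x. A white dot 12 mm across marks the high side, 42 mm along +x. The frame is level, z up.
- blue_center (a point): Centre of the loose dark-blue wedge stone, 18 mm above its flat underside, on which it lies; z is square to the underside. 87 mm long (x), 55 mm wide (y) between flat parallel upright sides: grasp across these. 36 mm high in the middle; the flat top slopes by 10 degrees, rising along +x from 29 (thin end) to 43 mm (thick end). Top and underside 78 x 50 mm, edges bevelled 6 mm.
- blue_dot (a point): Middle of the white dot (10 mm across) on the blue stone's top near its thick end: 30 mm along the stone's +x from its centre and 23 mm above that centre. Same axes as the blue stone.
- orange_center (a point): Centre of the loose orange faceted stone, 17 mm above its flat underside, z up. 62 mm long (x), 44 mm wide (y) between flat parallel upright sides: grasp across these. 34 mm high, flat level top and underside (53 x 37 mm). Any way round will do. Also on the desk, not needed: a domed green stone, a small cream stone, a black stapler.
Not all that is in view belongs to the job. Leave any yellow look-alike of the part that bears orange_center alone. What is shaped like the part that bears blue_center but pink is not meant.

How it is judged:
By the outcome, as a careful person would: the job done as asked, in the order asked, and still so for the second after the job is handed in, with the robot touching nothing.
It also fails if it takes over 64 s, if anything falls off the work surface, if the arm or the gripper's body presses on something with over 40 N, if the wrist force passes 120 N, or if a joint passes its speed limit or range.

### The arm

A 7-joint arm with a two-finger parallel gripper is mounted at the origin on the work surface. World frame = base frame: x ahead of the robot, y to its left, z up, the work surface at z = 0. Lengths are in m, angles in degrees, forces in N, time in s.
With the tool pointing down it reaches from about 0.425 to 0.875 m from the base axis. Payload 4.7 kg.
Tool frame: the origin (TCP) lies on the front face of the gripper's body, between the roots of the fingers; the fingertips stand 70 mm ahead of it and the grasp point (between the pads) lies 51 mm ahead of it; z points along the fingers, y is the direction in which the jaws open and shut (so a half turn about z gives the same grasp; the last joint's range is limited). The gripper opens to 87 mm and grips with 3 to 60 N. Pads are 19 mm wide; open, the fingers measure 117 mm over their backs; the gripper's body (75 mm by 190 mm) begins 51 mm behind the grasp point.
Start: joints at [-73.161, 18.392, -4.016, 83.108, 1.295, 78.541, -3.26], TCP at [0.18, 0.625, 0.292] pointing down, gripper open.
Joint ranges: [-163.93, 163.93], [-17.29, 119.83], [-79.2, 71.16], [3.27, 140.29], [-89.18, 269.18], [5.43, 117.66], [-154.24, 154.24]. Speed limits (degrees/s): [147.25, 147.25, 180, 180, 180, 180, 180].

### API

Orientations are given as [roll, pitch, yaw] about the fixed x, y, z axes, in that order (R = Rz(yaw) Ry(pitch) Rx(roll)).
In Python, from cell import env gives the robot as it stands.
- The arm moves only by the tool drive_tool, never from a script. Its argument "commands" is a list of rows, each a list of 7 numbers: the shift along the tool's x, y, z in cm, then the turn, a rotation vector about the tool's x, y, z in degrees, then the opening, from 0 (shut) to 1 (fully open). In form: [[tx, ty, tz, rx, ry, rz, hand], ...]. A call has 1 to 20 rows; each row shifts and turns the commanded pose from where the row before left it, along the tool's axes as they then stand; what a row does not reach is not made up. A row lasts 1/12 s, in which the tool goes at most 41.7 mm and 7.16 degrees, less where a joint would pass 70% of its speed; a pose out of reach is approached as far as the arm can. A call is refused whole if a number of a shift passes 4.17 or a number of a turn 7.16, either way. A call with a gripper value outside its range is refused whole. The fingers move at their own pace and stop on an object; "force" is the grip in N (left out, the last holds). Time passes only in rows, so rows that do not move let the fingers close. It gives the time, the measured TCP pose, the force and the opening at its end, in the units of the state.
- env.get_obs(): the state, without advancing time (a new reading comes with each control period).
- env.read_camera(name): name is "scene" or "top" or "wrist"; returns a dict with "img" (400x640x3 uint8, blue, green, red), "mtx" (3x3 intrinsics, pixels), "pose" (4x4, takes a point from camera to world coordinates). Camera axes: x right, y down, z forward; pixel columns grow to the right and rows downward; lengths in m; the calibration is good to about 2 mm. A picture is of the moment at which its call begins. There is no depth.
- env.sign_off(): hands the job in, once; it reports no verdict.
The state is a dict: "time_s": time; "qpos": joint angles; "joint_velocities": joint speeds; "effort": joint torques, N m; "tool_pos": TCP position; "tool_rot": TCP orientation; "force": force on the tool from outside, world axes, zero at the start; "wrist_torque": the same for the moment, N m; "grip_width": finger opening in m.
Only numpy, scipy, OpenCV 4.12 (cv2) and the standard library are available. Lean on these libraries where they do the work, as an engineer would, in place of code of your own. Each camera call takes 0.05 s, during which the arm holds its last target.

## Working session

There is one attempt and no reset: what is moved stays moved. The work goes in short steps, Python scripts to look and compute and a tool call to move; the robot and the scene stay as the last step left them, time stands still between calls to the robot, and variables do not carry over. Pictures are saved under pics/ and viewed, and the job is handed in when it is done.

Besides the shell and the picture viewer there is one more tool, called after "Emit:" by a JSON object that holds its "method" and its "body". drive_tool: Moves the arm, as the interface text tells. Its arguments: {"type":"object","properties":{"commands":{"type":"array"},"force":{"type":"number"}},"required":["commands"]}

```bash
ls; mkdir -p pics; python3 - <<'E'
from cell import env
import cv2,numpy as np
o=env.get_obs();print(o)
for n in ["scene","top","wrist"]:
    c=env.read_camera(n);cv2.imwrite(f"pics/a_{n}.png",c["img"]);np.savez(f"pics/a_{n}.npz",**c);print(n,c["mtx"].tolist(),c["pose"].round(4).tolist())
E
```

```text
pics
{'time_s': 0.0, 'qpos': array([-73.1592219 ,  18.43910147,  -4.01579757,  83.17476499,
         1.29439122,  78.54038191,  -3.26191814]), 'joint_velocities': array([ 0.00608035, -0.03507091, -0.00096655, -0.1014249 ,  0.06292164,
       -0.05718049,  0.07219359]), 'effort': array([ 5.48675098e-05, -4.91282129e+01, -4.03876947e-01, -3.12531924e+01,
       -6.39395602e-02,  4.35991294e-02,  1.74133506e-04]), 'tool_pos': array([0.17944413, 0.62430432, 0.29116214]), 'tool_rot': array([-1.79890962e+02,  5.05653323e-03,  1.63967186e+02]), 'force': array([-0.21369485,  0.04526731,  0.95653436]), 'wrist_torque': array([ 0.01780309, -0.00438853, -0.01919199]), 'grip_width': 0.08667995665063165}
scene [[416.4151108039002, 0.0, 322.9281042658595], [0.0, 416.4151108039002, 201.13199964410157], [0.0, 0.0, 1.0]] [[-0.0766, 0.641, -0.7637, 1.1961], [0.997, 0.0603, -0.0493, 0.0938], [0.0145, -0.7652, -0.6437, 0.6133], [0.0, 0.0, 0.0, 1.0]]
top [[398.435899497638, 0.0, 315.157088487112], [0.0, 398.435899497638, 199.68241523471255], [0.0, 0.0, 1.0]] [[-0.0066, -0.9948, 0.1016, 0.4355], [-0.9999, 0.0052, -0.0141, 0.0495], [0.0135, -0.1017, -0.9947, 1.0099], [0.0, 0.0, 0.0, 1.0]]
wrist [[343.02321187822645, 0.0, 323.581723058204], [0.0, 343.02321187822645, 203.21533033227473], [0.0, 0.0, 1.0]] [[0.2755, 0.9166, 0.2896, 0.0989], [0.9613, -0.2621, -0.0849, 0.6482], [-0.0019, 0.3018, -0.9534, 0.3836], [0.0, 0.0, 0.0, 1.0]]
```

View pics/a_scene.png

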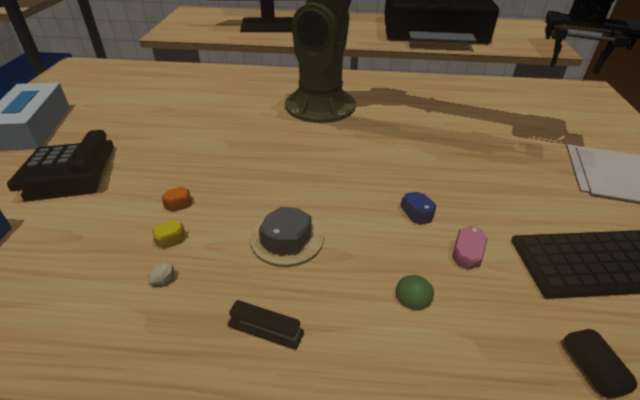

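View pics/a_top.png

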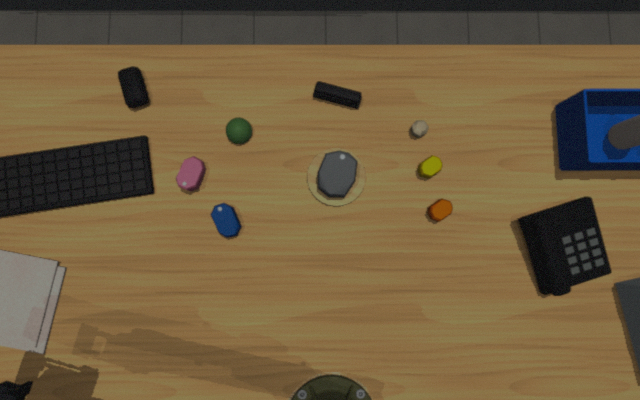

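View pics/a_wrist.png

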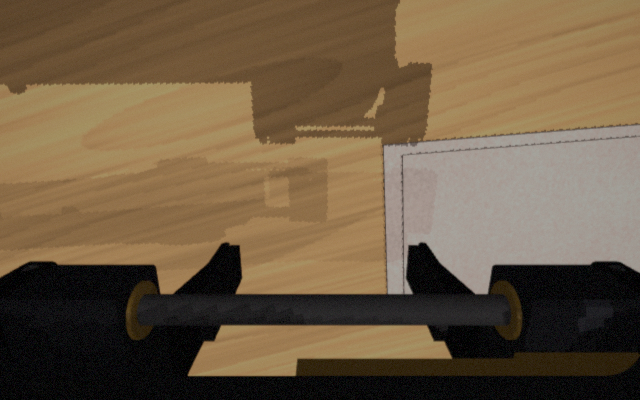

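Top view, candidates: blue wedge (226,220) against pink one (190,174), and orange stone (440,210) against yellow one (430,167). The task names the blue and orange stones, so the pink and yellow ones are look-alikes. The grey stone is at (337,174) with its dot at about (342,156). I'll confirm this in an enlarged crop and measure.

```bash
cat > h.py <<'E'
import numpy as np,cv2
def load(p):
    d=np.load(p);return d
def ray(c,u,v):
    d=np.linalg.inv(c["mtx"])@np.array([u,v,1.]);return c["pose"][:3,3],c["pose"][:3,:3]@d
def onplane(c,u,v,z):
    o,d=ray(c,u,v);return o+d*(z-o[2])/d[2]
def tri(c1,p1,c2,p2):
    A=[];b=[]
    M=np.zeros((3,3));r=np.zeros(3)
    for c,p in((c1,p1),(c2,p2)):
        o,d=ray(c,*p);d=d/np.linalg.norm(d);P=np.eye(3)-np.outer(d,d);M+=P;r+=P@o
    return np.linalg.solve(M,r)
def proj(c,X):
    T=np.linalg.inv(c["pose"]);q=c["mtx"]@(T[:3,:3]@np.asarray(X)+T[:3,3]);return q[:2]/q[2]
def big(mask):
    n,l,s,ce=cv2.connectedComponentsWithStats(mask.astype(np.uint8));k=1+np.argmax(s[1:,4]);return l==k,ce[k],s[k]
E
python3 - <<'E'
from h import *
t=load("pics/a_top.npz");s=load("pics/a_scene.npz")
def crop(i,x,y,w,h,k):return cv2.resize(i[y:y+h,x:x+w],None,fx=k,fy=k,interpolation=cv2.INTER_CUBIC)
a=np.hstack([crop(t["img"],150,140,100,110,4),crop(t["img"],295,140,100,110,4)])
b=np.hstack([crop(t["img"],395,140,70,75,4),crop(s["img"],235,190,100,75,4)])
cv2.imwrite("pics/crop1.png",a);cv2.imwrite("pics/crop2.png",b)
for n,c in(("top",t),("scene",s)):
    hsv=cv2.cvtColor(c["img"],cv2.COLOR_BGR2HSV);H,S,V=[hsv[...,i].astype(int) for i in range(3)]
    for nm,m in(("blue",(H>100)&(H<130)&(S>110)),("orange",(H>=3)&(H<14)&(S>200))):
        # restrict to the desk
        m=m.copy();m[:120]=0;m[:,:140]=0;m[:,500:]=0;m[300:]=0
        mm,ce,st=big(m);
        r=cv2.minAreaRect(np.argwhere(mm)[:,::-1].astype(np.float32));print(n,nm,ce.round(2),st,r)
E
```

```text
top blue [225.76 220.27] [211 204  30  33 638] ((225.80001831054688, 220.10000610351562), (33.98823165893555, 21.913463592529297), 63.43495178222656)
top orange [432.72 211.6 ] [428 200  12  21  68] ((433.5, 210.0), (20.0, 11.0), 90.0)
scene blue [418.79 200.7 ] [405 193  29  18 294] ((419.2786560058594, 201.06558227539062), (28.168113708496094, 14.852278709411621), 39.80556869506836)
scene orange [175.13 195.07] [163 187  26  17 268] ((175.26412963867188, 195.4245147705078), (13.59869384765625, 25.549060821533203), 74.05460357666016)
```

```bash
python3 - <<'E'
from h import *
for n in("top","scene"):
    c=load(f"pics/a_{n}.npz");i=c["img"]
    hsv=cv2.cvtColor(i,cv2.COLOR_BGR2HSV);H,S,V=[hsv[...,k].astype(int) for k in range(3)]
    boxes={"top":{"bd":(205,200,245,240),"gd":(325,148,355,170)},"scene":{"bd":(400,190,440,225),"gd":(262,212,300,250)}}[n]
    for k,(x0,y0,x1,y1) in boxes.items():
        g=i[y0:y1,x0:x1].astype(int).min(2); thr=(g.max()+np.percentile(g,20))/2
        r=i[y0:y1,x0:x1].astype(int)[...,2]
        print(n,k,"\n",r[(r.shape[0]//2)-0:][:0])
        m=(g>thr);mm,ce,st=big(m);print(ce+[x0,y0],st,thr)
E
```

```text
top bd 
 []
[219.5 208.5] [13  7  4  4 16] 78.5
top gd 
 []
[341.95 156.1 ] [15  6  5  5 20] 104.0
scene bd 
 []
[403.37142857 222.02857143] [ 0 29 10  6 35] 85.5
scene gd 
 []
[276.  230.4] [11 16  7  5 25] 84.0
```

View pics/crop1.png

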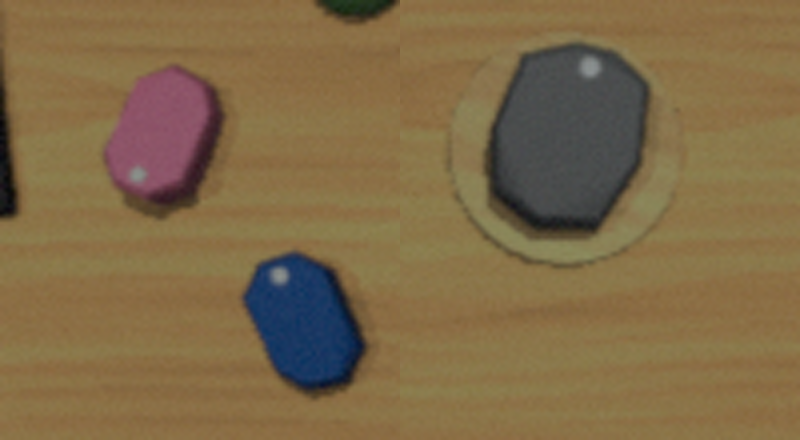

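View pics/crop2.png

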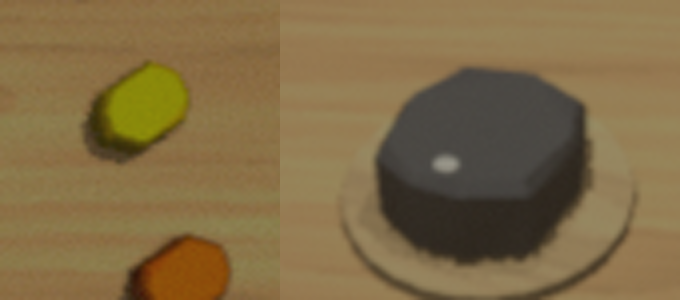

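Crop 1: the pink look-alike is upper left and the true blue wedge lower right, with its dot at top (219.5,208.5). The grey stone's dot is at top (342,156). Crop 2 shows yellow above and orange below. Next I'll get rough poses.

```bash
python3 - <<'E'
from h import *
t=load("pics/a_top.npz");s=load("pics/a_scene.npz")
i=s["img"][195:220,415:436].astype(int).min(2);m=i>(i.max()+40)/2;mm,ce,st=big(m);bs=ce+[415,195];print("bd scene",bs,st)
bd=onplane(t,219.5,208.5,.041);print("blue dot plane",bd,"tri",tri(t,(219.5,208.5),s,bs))
gd=onplane(t,341.95,156.1,.0624);print("grey dot",gd,"tri",tri(t,(341.95,156.1),s,(276,230.4)))
bc=onplane(t,225.76,220.27,.025);print("blue c~",bc,"yaw",np.degrees(np.arctan2(*(bd-bc)[1::-1])))
# board: plywood circle. grey mask top
hsv=cv2.cvtColor(t["img"],cv2.COLOR_BGR2HSV);S=hsv[...,1].astype(int)
m=(S<60);m[:140]=0;m[215:]=0;m[:,:295]=0;m[:,385:]=0
mm,ce,st=big(m);r=cv2.minAreaRect(np.argwhere(mm)[:,::-1].astype(np.float32));print("grey",ce,st,r)
gc=onplane(t,*ce,.04);print(gc,np.degrees(np.arctan2(*(gd-gc)[1::-1])))
H=hsv[...,0].astype(int)
for n,c,box in(("top",t,(420,190,460,228)),("scene",s,(155,180,200,215))):
    hv=cv2.cvtColor(c["img"],cv2.COLOR_BGR2HSV).astype(int);x0,y0,x1,y1=box
    m=np.zeros(hv.shape[:2],bool);m[y0:y1,x0:x1]=((hv[...,0]<14)&(hv[...,1]>170))[y0:y1,x0:x1]
    mm,ce,st=big(m);r=cv2.minAreaRect(np.argwhere(mm)[:,::-1].astype(np.float32));print(n,"orange",ce,st,r, onplane(c,*r[0],.02))
E
```

```text
bd scene [426.         206.28571429] [ 9 10  5  4 14]
blue dot plane [0.51414874 0.26845932 0.041     ] tri [0.5141065  0.26834    0.04151871]
grey dot [ 0.63798258 -0.02949526  0.0624    ] tri [ 0.63776407 -0.02966456  0.06359543]
blue c~ [0.48626704 0.25617998 0.025     ] yaw 23.769107604158748
grey [336.61060071 173.54840989] [ 318  151   39   46 1415] ((336.4356384277344, 173.6435546875), (37.015384674072266, 45.97072219848633), 5.710593223571777)
[ 0.59908746 -0.01759817  0.04      ] -17.007613674780576
top orange [432.53658537 212.09756098] [428 200  13  22  82] ((433.71075439453125, 210.71446228027344), (20.873924255371094, 11.635464668273926), 87.1375961303711) [ 0.5073715 -0.2608573  0.02     ]
scene orange [176.12391304 198.27391304] [163 187  28  24 460] ((176.34906005859375, 198.47169494628906), (20.329362869262695, 27.060028076171875), 74.05460357666016) [ 0.51341038 -0.27532152  0.02      ]
```

Emit:
{"method": "drive_tool", "body": {"commands": [[-3.05,-2.08,0.5,0,0,0,1],[-3.05,-2.08,0.5,0,0,0,1],[-3.05,-2.08,0.5,0,0,0,1],[-3.05,-2.08,0.5,0,0,0,1],[-3.05,-2.08,0.5,0,0,0,1],[-3.05,-2.08,0.5,0,0,0,1],[-3.05,-2.08,0.5,0,0,0,1],[-3.05,-2.08,0.5,0,0,0,1],[-3.05,-2.08,0.5,0,0,0,1],[-3.05,-2.08,0.5,0,0,0,1],[-3.05,-2.08,0.5,0,0,0,1],[-3.05,-2.08,0.5,0,0,0,1],[-3.05,-2.08,0.5,0,0,0,1]]}}

```text
time_s: 1.23
tool_pos: [0.4867, 0.2537, 0.227]
tool_rot: [180.0, -0.0, 164.0]
force: [0.7, 0.3, 0.2]
grip_width: 0.0868
```

Emit:
{"method": "drive_tool", "body": {"commands": [[0,0,0,0,0,7,1],[0,0,0,0,0,7,1],[0,0,0,0,0,7,1],[0,0,0,0,0,7,1],[0,0,0,0,0,7,1],[0,0,0,0,0,7,1],[0,0,0,0,0,7,1],[0,0,0,0,0,7,1],[0,0,0,0,0,7,1],[0,0,0,0,0,7,1],[0,0,0,0,0,7,1],[0,0,0,0,0,7,1],[0,0,0,0,0,7,1],[0,0,0,0,0,7,1],[0,0,0,0,0,7,1],[0,0,0,0,0,7,1],[0,0,0,0,0,7,1],[0,0,0,0,0,7,1],[0,0,0,0,0,7,1],[0,0,0,0,0,7,1]]}}

```text
time_s: 2.9
tool_pos: [0.4857, 0.2553, 0.227]
tool_rot: [180.0, 0.0, 23.6]
force: [0.7, 0.2, 0.1]
grip_width: 0.087
```

Emit:
{"method": "drive_tool", "body": {"commands": [[0,0,0,0,0,0,1],[0,0,0,0,0,0,1],[0,0,0,0,0,0,1]]}}

```text
time_s: 3.15
tool_pos: [0.4858, 0.2553, 0.2271]
tool_rot: [-180.0, 0.0, 24.1]
force: [0.6, 0.0, -1.0]
grip_width: 0.0868
```

```bash
python3 - <<'E'
from cell import env
import cv2,numpy as np
c=env.read_camera("wrist");cv2.imwrite("pics/b_wrist.png",c["img"]);np.savez("pics/b_wrist.npz",**c)
E
```

```text
(no output)
```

View pics/b_wrist.png

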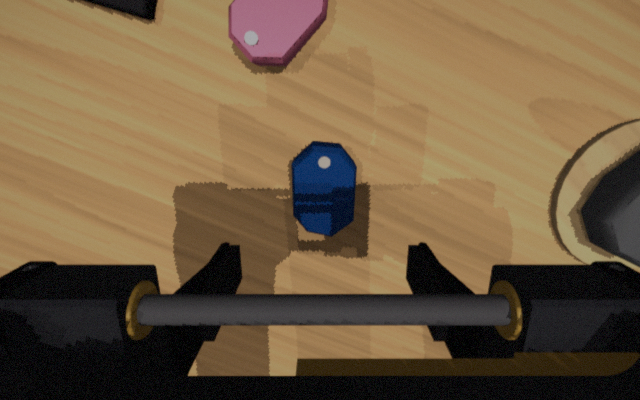

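The wrist view shows the blue wedge at (324,189), upright between the fingers, with its dot at (324,162). Measuring it more exactly.

```bash
python3 - <<'E'
from h import *
c=load("pics/b_wrist.npz");i=c["img"]
hv=cv2.cvtColor(i,cv2.COLOR_BGR2HSV).astype(int)
m=(hv[...,0]>100)&(hv[...,0]<130)&(hv[...,1]>120);m[250:]=0;m[:130]=0
mm,ce,st=big(m);mm=cv2.morphologyEx(mm.astype(np.uint8),cv2.MORPH_CLOSE,np.ones((9,9)));print(ce,st)
for y in range(165,225,5):
    x=np.where(mm[y])[0];print(y,x.min(),x.max(),end=" | ")
sub=i[150:175,310:340].min(2).astype(int);d,dc,_=big(sub>110);dc=dc+[310,150];print("\ndot",dc)
D=onplane(c,*dc,.041);print(D)
for y in (185,195,205):
    x=np.where(mm[y])[0];a=onplane(c,x.min(),y,.025);b=onplane(c,x.max()+1,y,.025);print(a,b,np.linalg.norm(a-b),(a+b)/2)
a=onplane(c,*ce,.028);print(a,np.degrees(np.arctan2(*(D-a)[1::-1])))
xl=np.array([[np.where(mm[y])[0].min(),y] for y in range(175,206)]);xr=np.array([[np.where(mm[y])[0].max()+1,y] for y in range(175,206)])
for e in(xl,xr):
    P=np.array([onplane(c,*p,.025)[:2] for p in e]);v=cv2.fitLine(P.astype(np.float32),cv2.DIST_L2,0,.0001,.0001).ravel();print("edge yaw",np.degrees(np.arctan2(v[1],v[0])),v[2:])
E
```

```text
[323.52076745 188.53742357] [ 292  142   64   94 4743]
165 292 354 | 170 293 355 | 175 293 354 | 180 293 354 | 185 293 354 | 190 293 354 | 195 293 353 | 200 294 353 | 205 294 353 | 210 294 353 | 215 294 352 | 220 299 351 | 
dot [323.81081081 161.95495495]
[0.51342857 0.26831129 0.041     ]
[0.48068057 0.2834958  0.025     ] [0.50317854 0.2334054  0.025     ] 0.05491090734668782 [0.49192955 0.2584506  0.025     ]
[0.47216826 0.2799442  0.025     ] [0.49450596 0.23020996 0.025     ] 0.05452033644755458 [0.48333711 0.25507708 0.025     ]
[0.46386806 0.27550407 0.025     ] [0.48604254 0.22613254 0.025     ] 0.054122594622997226 [0.4749553 0.2508183 0.025    ]
[0.48953741 0.25784192 0.028     ] 23.663556908200782
edge yaw 24.730066 [0.47647676 0.28149053]
edge yaw 23.290121 [0.49885312 0.23167053]
```

Blue centre is (0.486, 0.256) with yaw 24°. I'll go down so the grasp point is 24 mm above the desk (TCP z 0.075), then close.

Emit:
{"method": "drive_tool", "body": {"commands": [[0.05,-0.07,2.5,0,0,0,1],[0,0,2.5,0,0,0,1],[0,0,2.5,0,0,0,1],[0,0,2.5,0,0,0,1],[0,0,2.5,0,0,0,1],[0,0,1.7,0,0,0,1],[0,0,1.0,0,0,0,1],[0,0,0,0,0,0,1],[0,0,0,0,0,0,1]], "force": 30}}

```text
time_s: 3.95
tool_pos: [0.4863, 0.2562, 0.0754]
tool_rot: [180.0, 0.0, 24.0]
force: [1.1, 0.5, 1.1]
grip_width: 0.0873
```

Emit:
{"method": "drive_tool", "body": {"commands": [[0,0,0,0,0,0,0.5],[0,0,0,0,0,0,0.5],[0,0,0,0,0,0,0.5],[0,0,0,0,0,0,0.5],[0,0,0,0,0,0,0.5],[0,0,0,0,0,0,0.5],[0,0,0,0,0,0,0.5],[0,0,0,0,0,0,0.5]]}}

```text
time_s: 4.62
tool_pos: [0.4863, 0.2563, 0.0756]
tool_rot: [-180.0, -0.0, 24.0]
force: [-0.8, -0.5, 3.1]
grip_width: 0.0548
```

Emit:
{"method": "drive_tool", "body": {"commands": [[0,0,-1,0,0,0,0.4],[0,0,-2,0,0,0,0.4],[0,0,-2.5,0,0,0,0.4],[0,0,-2.5,0,0,0,0.4],[0,0,-2.5,0,0,0,0.4],[0.3,1.8,-1.2,0,0,0,0.4],[0.3,2.8,-0.9,0,0,0,0.4],[0.3,2.8,-0.9,0,0,0,0.4],[0.3,2.8,-0.9,0,0,0,0.4],[0.3,2.8,-0.9,0,0,0,0.4],[0.3,2.8,-0.9,0,0,0,0.4],[0.3,2.8,-0.9,0,0,0,0.4],[0.3,2.8,-0.4,0,0,0,0.4],[0.3,2.8,0,0,0,0,0.4],[0.3,2.8,0,0,0,0,0.4],[0.3,2.8,0,0,0,0,0.4],[0.3,2.3,0,0,0,0,0.4],[0,1.4,0,0,0,0,0.4]]}}

```text
time_s: 6.12
tool_pos: [0.6557, -0.0385, 0.2504]
tool_rot: [179.9, 0.0, 23.8]
force: [-0.3, -0.0, -0.7]
grip_width: 0.0546
```

Emit:
{"method": "drive_tool", "body": {"commands": [[0,0,0,0,0,-5,0.4],[0,0,0,0,0,-7,0.4],[0,0,0,0,0,-7,0.4],[0,0,0,0,0,-7,0.4],[0,0,0,0,0,-7,0.4],[0,0,0,0,0,-7,0.4],[0,0,0,0,0,-7,0.4],[0,0,0,0,0,-7,0.4],[0,0,0,0,0,-7,0.4],[0,0,0,0,0,-7,0.4],[0,0,0,0,0,-7,0.4],[0,0,0,0,0,-7,0.4],[0,0,0,0,0,-7,0.4],[0,0,0,0,0,-7,0.4],[0,0,0,0,0,-7,0.4],[0,0,0,0,0,-7,0.4],[0,0,0,0,0,-7,0.4],[0,0,0,0,0,-7,0.4],[0,0,0,0,0,-7,0.4],[0,0,0,0,0,-7,0.4]]}}

```text
time_s: 7.78
tool_pos: [0.6546, -0.0346, 0.2503]
tool_rot: [180.0, -0.1, 162.4]
force: [-0.5, 0.1, -1.8]
grip_width: 0.055
```

Emit:
{"method": "drive_tool", "body": {"commands": [[0,0,0,0,0,-1,0.4],[0,0,0,0,0,0,0.4],[0,0,0,0,0,0,0.4]]}}

```text
time_s: 8.03
tool_pos: [0.6549, -0.0351, 0.2503]
tool_rot: [180.0, -0.0, 162.8]
force: [-0.2, -0.7, -1.3]
grip_width: 0.0547
```

```bash
python3 - <<'E'
from cell import env
import cv2,numpy as np
for n in("wrist","scene"):
    c=env.read_camera(n);cv2.imwrite(f"pics/c_{n}.png",c["img"]);np.savez(f"pics/c_{n}.npz",**c)
print(env.get_obs()["qpos"])
E
```

```text
[-9.43623253 20.36702639 13.07483191 85.96323293 -4.69567779 74.21693721
 76.99594628]
```

View pics/c_wrist.png

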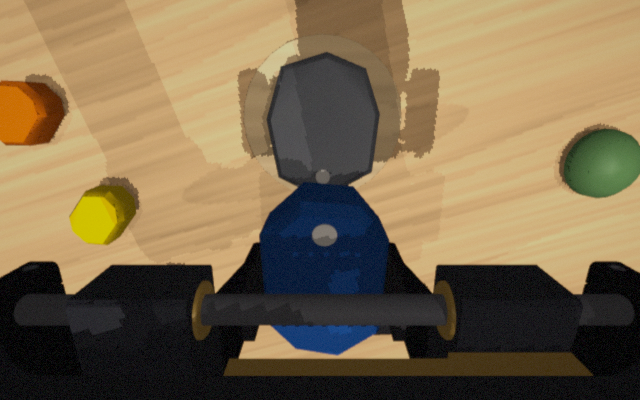

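View pics/c_scene.png

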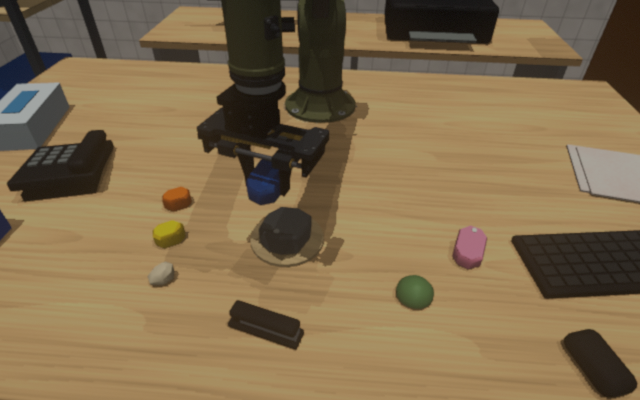

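The wrist view shows the grey stone at (325,120) with its dot at (322,177), close to the held blue stone's edge. I'll back off 2 cm to clear the view.

Emit:
{"method": "drive_tool", "body": {"commands": [[-2.0,0,0,0,0,0,0.4],[0,0,0,0,0,0,0.4],[0,0,0,0,0,0,0.4]]}}

```text
time_s: 8.38
tool_pos: [0.6745, -0.0414, 0.2499]
tool_rot: [-180.0, -0.0, 162.9]
force: [-0.2, -0.6, -1.8]
grip_width: 0.0549
```

```bash
python3 - <<'E'
from cell import env
from h import *
c=env.read_camera("wrist");np.savez("pics/d_wrist.npz",**c);i=c["img"]
cv2.imwrite("pics/d_crop.png",cv2.resize(i[20:250,200:440],None,fx=2.6,fy=2.6,interpolation=cv2.INTER_CUBIC))
hv=cv2.cvtColor(i,cv2.COLOR_BGR2HSV).astype(int)
m=(hv[...,1]<75)&(hv[...,2]<130);m[250:]=0;m[:,:235]=0;m[:,405:]=0
mm,ce,st=big(m);print(ce,st)
sub=i[150:200,300:345].min(2).astype(int);print(sub.max());d,dc,ds=big(sub>115);dc=dc+[300,150];print("dot",dc,ds)
print(onplane(c,*dc,.0624),c["pose"][:3,3])
E
```

```text
[323.62920489  96.79082569] [  266    24   116   145 13080]
130
dot [322.83809524 153.52380952] [ 16   0  14   9 105]
[ 0.63792888 -0.03046349  0.0624    ] [ 0.59435588 -0.01623007  0.34231111]
```

View pics/d_crop.png

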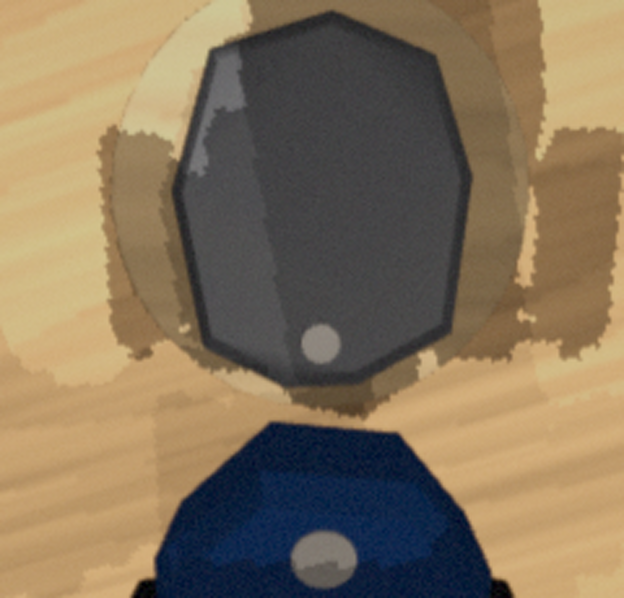

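```bash
python3 - <<'E'
from h import *
c=load("pics/d_wrist.npz");i=c["img"]
sub=i[140:165,305:345].min(2).astype(int);d,dc,ds=big(sub>115);dc=dc+[305,140];print("dot",dc,ds)
poly=np.array([(333,18),(432,62),(468,180),(447,328),(355,380),(290,382),(207,340),(180,187),(213,55)])/2.6+[200,20]-[.3,.3]
D=onplane(c,*dc,.0624);print(D)
t=np.tan(np.radians(10))
for yaw in(-22,-20,-18,-17,-16,-14,-12,-10):
    e=np.array([np.cos(np.radians(yaw)),np.sin(np.radians(yaw))]);f=np.array([-e[1],e[0]])
    n=np.array([-t*e[0],-t*e[1],1]);
    P=[]
    for p in poly:
        o,r=ray(c,*p);k=n@(D-o)/(n@r);P.append(o+k*r-D)
    P=np.array(P);x=P[:,:2]@e/np.cos(np.radians(10));y=P[:,:2]@f
    cen=D[:2]-.042*e
    print(yaw,"x",(x.min()*1e3).round(1),(x.max()*1e3).round(1),"y",(y.min()*1e3).round(1),(y.max()*1e3).round(1),cen.round(4))
    if yaw==-17:print((np.c_[x/ np.cos(0)+.0426,y]*1e3).round(1).tolist())
E
```

```text
dot [322.85810811 151.80405405] [ 11   5  14  14 148]
[ 0.63658688 -0.03003312  0.0624    ]
-22 x -96.6 12.8 y -46.8 41.1 [ 0.5976 -0.0143]
-20 x -96.7 12.5 y -45.4 42.9 [ 0.5971 -0.0157]
-18 x -96.6 12.2 y -43.8 44.6 [ 0.5966 -0.0171]
-17 x -96.6 12.0 y -43.0 45.4 [ 0.5964 -0.0178]
[[-54.0, 4.0], [-41.4, 33.9], [-7.0, 45.4], [37.9, 39.8], [54.0, 11.0], [54.6, -9.6], [41.5, -35.6], [-5.0, -43.0], [-43.5, -32.2]]
-16 x -96.5 11.9 y -42.2 46.3 [ 0.5962 -0.0185]
-14 x -96.2 12.0 y -40.6 47.9 [ 0.5958 -0.0199]
-12 x -95.8 12.3 y -38.9 49.4 [ 0.5955 -0.0213]
-10 x -95.3 12.7 y -37.1 50.9 [ 0.5952 -0.0227]
```

Grey pose: dot at (0.637, −0.030), centre of top about (0.597, −0.0172), yaw about −17.5°. The outline is symmetric about that centre, which agrees. I'll move to the pre-place pose 3 cm above it, tilted 10°.

Emit:
{"method": "drive_tool", "body": {"commands": [[2.0,0,1.0,0,0,0.4,0.4],[2.0,0,1.5,0,0,0,0.4],[2.0,0,1.5,0,0,0,0.4],[2.0,0,1.5,0,-2,0,0.4],[2.0,0,1.5,0,-3,0,0.4],[0,0,0.8,0,-3,0,0.4],[0,0,0.8,0,-2,0,0.4],[0,0,0,0,0,0,0.4],[0,0,0,0,0,0,0.4],[0,0,0,0,0,0,0.4]]}}

```text
time_s: 9.27
tool_pos: [0.5816, -0.0121, 0.1646]
tool_rot: [180.0, 10.0, 162.5]
force: [0.2, 1.2, -0.7]
grip_width: 0.055
```

```bash
cat > delta.py <<'E'
import numpy as np,sys
from scipy.spatial.transform import Rotation as R
from cell import env
def delta(p,rot):
    o=env.get_obs();A=R.from_euler("xyz",o["tool_rot"],degrees=True)
    B=rot
    print("pos",o["tool_pos"].round(4),"rpy",o["tool_rot"].round(2),"F",o["force"].round(1))
    print("shift cm",(A.inv().apply(np.array(p)-o["tool_pos"])*100).round(2),"turn deg",np.degrees((A.inv()*B).as_rotvec()).round(2))
def rot_tilt(yaw,tilt): # yaw of tool x (downward tool), turn 'tilt' about tool y
    return R.from_euler("xyz",[180,0,yaw],degrees=True)*R.from_euler("y",tilt,degrees=True)
E
python3 - <<'E'
from delta import *
r=rot_tilt(162.5,-10);print(r.as_matrix()[:,2])
g=np.array([.597,-.0172,.055]);delta(g-.0755*r.as_matrix()[:,2],r)
E
```

```text
[ 0.16561121 -0.05221701 -0.98480775]
pos [ 0.5816 -0.0121  0.1646] rpy [179.96  10.03 162.54] F [ 0.2  1.2 -0.7]
shift cm [ 0.3  -0.03  3.53] turn deg [0.04 0.03 0.04]
```

Emit:
{"method": "drive_tool", "body": {"commands": [[0.1,0,1.0,0,0,0,0.4],[0.1,0,1.0,0,0,0,0.4],[0,0,0.7,0,0,0,0.4],[0,0,0.4,0,0,0,0.4],[0,0,0,0,0,0,0.4],[0,0,0.1,0,0,0,0.4],[0,0,0.1,0,0,0,0.4],[0,0,0,0,0,0,0.4],[0,0,0,0,0,0,0.4]]}}

```text
time_s: 10.02
tool_pos: [0.5848, -0.0131, 0.1312]
tool_rot: [180.0, 10.0, 162.6]
force: [-0.4, 0.7, -2.6]
grip_width: 0.0549
```

```bash
python3 - <<'E'
from cell import env
from h import *
import numpy as np
c=env.read_camera("scene");np.savez("pics/e_scene.npz",**c)
a=cv2.resize(c["img"][110:280,190:390],None,fx=4,fy=3.5,interpolation=cv2.INTER_CUBIC)
cv2.imwrite("pics/e.png",cv2.convertScaleAbs(a,alpha=1.8))
E
```

```text
(no output)
```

View pics/e.png

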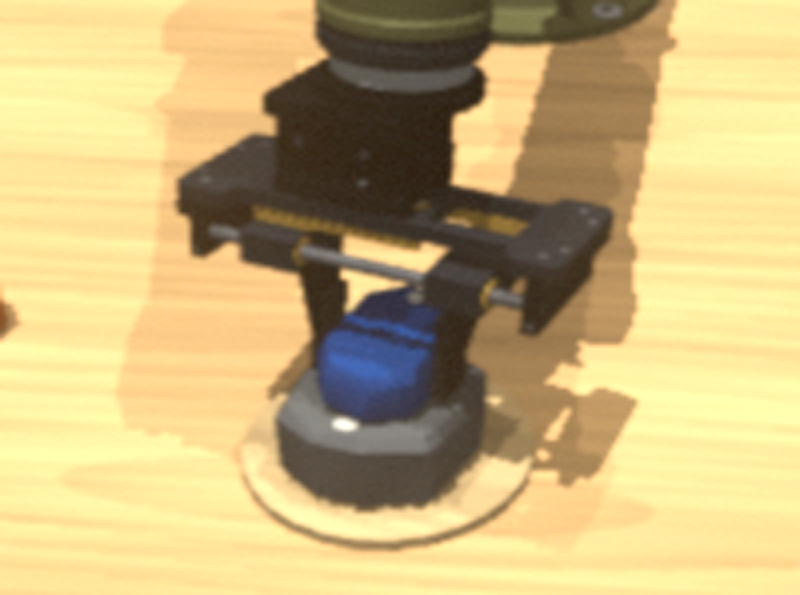

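The blue stone is just above the grey top, centred, with its dot away from the grey dot. I'll go on down in 1 mm steps until contact.

Emit:
{"method": "drive_tool", "body": {"commands": [[0,0,0.1,0,0,0,0.4],[0,0,0,0,0,0,0.4],[0,0,0,0,0,0,0.4]]}}

```text
time_s: 10.32
tool_pos: [0.5848, -0.0132, 0.1299]
tool_rot: [180.0, 10.0, 162.6]
force: [-0.2, 0.3, -1.2]
grip_width: 0.0549
```

Emit:
{"method": "drive_tool", "body": {"commands": [[0,0,0.1,0,0,0,0.4],[0,0,0,0,0,0,0.4],[0,0,0,0,0,0,0.4]]}}

```text
time_s: 10.57
tool_pos: [0.585, -0.0132, 0.1295]
tool_rot: [180.0, 10.0, 162.6]
force: [-3.6, 0.6, 5.6]
grip_width: 0.0549
```

Contact at z 0.1295, as predicted (about 7 N). One more small press, then release slowly.

Emit:
{"method": "drive_tool", "body": {"commands": [[0,0,0.05,0,0,0,0.4],[0,0,0,0,0,0,0.4],[0,0,0,0,0,0,0.4]]}}

```text
time_s: 10.82
tool_pos: [0.585, -0.0132, 0.1295]
tool_rot: [180.0, 10.0, 162.6]
force: [-5.6, 0.8, 8.9]
grip_width: 0.0547
```

Emit:
{"method": "drive_tool", "body": {"commands": [[0,0,0,0,0,0,0.66],[0,0,0,0,0,0,0.7],[0,0,0,0,0,0,0.75],[0,0,0,0,0,0,0.85],[0,0,0,0,0,0,1],[0,0,0,0,0,0,1],[0,0,0,0,0,0,1]]}}

```text
time_s: 11.4
tool_pos: [0.585, -0.0133, 0.1283]
tool_rot: [180.0, 10.0, 162.6]
force: [-0.4, 0.2, 0.4]
grip_width: 0.0828
```

Emit:
{"method": "drive_tool", "body": {"commands": [[0,0,-1,0,0,0,1],[0,0,-2,0,0,0,1],[0,0,-2,0,0,0,1],[0,0,-2,0,0,0,1],[0,0,-2,0,3,0,1],[0,0,-2,0,4,0,1],[0,0,-2,0,3,0,1],[0,0,0,0,0,0,1],[0,0,0,0,0,0,1]]}}

```text
time_s: 12.15
tool_pos: [0.5678, -0.0079, 0.2585]
tool_rot: [179.9, 0.2, 162.5]
force: [0.4, 0.9, -0.4]
grip_width: 0.0868
```

```bash
python3 - <<'E'
from cell import env
from h import *
for n in("wrist","scene","top"):
    c=env.read_camera(n);np.savez(f"pics/f_{n}.npz",**c);cv2.imwrite(f"pics/f_{n}.png",c["img"])
    if n=="scene":cv2.imwrite("pics/f_sc.png",cv2.convertScaleAbs(cv2.resize(c["img"][150:280,210:370],None,fx=4.5,fy=4.5,interpolation=cv2.INTER_CUBIC),alpha=1.5))
E
```

```text
(no output)
```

View pics/f_wrist.png

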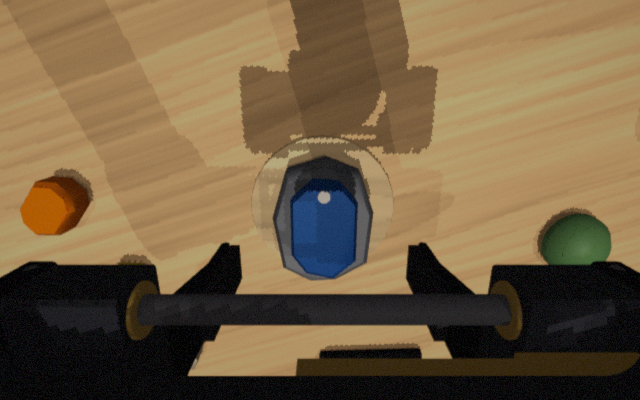

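View pics/f_sc.png

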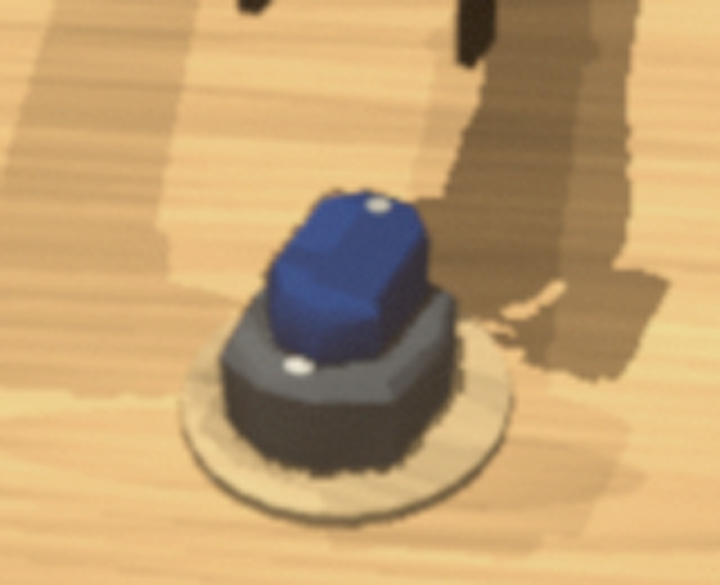

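The blue wedge stands on the grey top, dot side over the low side and opposite the grey dot. Next: measure its dot and top centre, and the orange stone.

```bash
python3 - <<'E'
from h import *
w=load("pics/f_wrist.npz");s=load("pics/f_scene.npz");t=load("pics/f_top.npz")
def dot(c,x0,y0,x1,y1):
    g=c["img"][y0:y1,x0:x1].min(2).astype(int);m=g>(g.max()+np.median(g))/2;_,ce,st=big(m);print(st);return ce+[x0,y0]
pw=dot(w,312,186,336,210);ps=dot(s,285,188,302,203);print(pw,ps)
print("tri dot",tri(w,pw,s,ps),"plane",onplane(w,*pw,.0905))
e=np.array([np.cos(np.radians(-17.5)),np.sin(np.radians(-17.5)),0]);n=np.array([-.1736*e[0],-.1736*e[1],.9848]);xb=-np.cos(np.radians(10))*e-np.array([0,0,.1736])
for g in ([.597,-.0172,.055],):
    print("expected dot",np.array(g)+.041*n+.030*xb,"top mid",np.array(g)+.036*n)
i=w["img"];hv=cv2.cvtColor(i,cv2.COLOR_BGR2HSV).astype(int)
m=(hv[...,0]>100)&(hv[...,0]<130)&(hv[...,1]>120);m[:150]=0;m[300:]=0
mm,ce,st=big(m);print("blue",ce,st,onplane(w,*ce,.085))
x0=[];
for y in(210,220,230,240):
    x=np.where(mm[y])[0];a=onplane(w,x.min(),y,.080);b=onplane(w,x.max()+1,y,.080);print((a+b)[:2]/2,np.linalg.norm(a-b))
m=(hv[...,0]<16)&(hv[...,1]>170);m[:,120:]=0;m[:160]=0;m[245:]=0
mm,ce,st=big(m);r=cv2.minAreaRect(np.argwhere(mm)[:,::-1].astype(np.float32));print("orange",ce,st,r,onplane(w,*ce,.025))
cv2.imwrite("pics/f_or.png",cv2.resize(i[150:260,0:130],None,fx=5,fy=5,interpolation=cv2.INTER_CUBIC))
E
```

```text
[  6   5  13  13 130]
[ 0  0 16  6 59]
[323.58461538 197.1       ] [293.10169492 189.50847458]
tri dot [ 0.55909301 -0.00553275  0.1016473 ] plane [ 0.56218568 -0.00545127  0.0905    ]
expected dot [ 0.56203499 -0.00617557  0.0901688 ] top mid [ 0.59103965 -0.01532071  0.0904528 ]
blue [323.52992892 227.89618406] [ 291  178   66  100 5346] [ 0.5892811  -0.01399923  0.085     ]
[ 0.57601712 -0.00941838] 0.055019112323379755
[ 0.58437633 -0.01247986] 0.05469923513622816
[ 0.59315029 -0.01478946] 0.054373514802081135
[ 0.60196534 -0.01755282] 0.054899153726268454
orange [ 56.22695585 204.59178931] [  20  176   69   59 2582] ((54.146156311035156, 205.86923217773438), (57.6761474609375, 66.11050415039062), 29.744882583618164) [ 0.50851712 -0.26801417  0.025     ]
```

View pics/f_or.png

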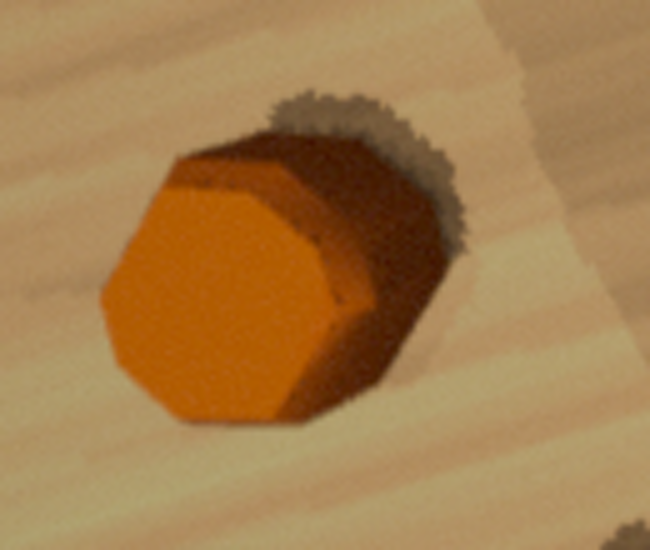

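The blue dot is within 1 mm of where it should be. Now over to the orange stone, at about (0.509, −0.270).

Emit:
{"method": "drive_tool", "body": {"commands": [[-0.1,-1.3,0,0,0,0,1],[-0.23,-2.7,0,0,0,0,1],[-0.23,-2.7,0,0,0,0,1],[-0.23,-2.7,0.5,0,0,0,1],[-0.23,-2.7,0.5,0,0,0,1],[-0.23,-2.7,0.5,0,0,0,1],[-0.23,-2.7,0.5,0,0,0,1],[-0.23,-2.7,0.5,0,0,0,1],[-0.23,-2.7,0.5,0,0,0,1],[-0.23,-2.7,0.5,0,0,0,1],[-0.1,-1.2,0.3,0,0,0,1],[0,0,0,0,0,0,1],[0,0,0,0,0,0,1],[0,0,0,0,0,0,1]]}}

```text
time_s: 13.47
tool_pos: [0.5088, -0.2681, 0.2187]
tool_rot: [179.9, -0.0, 162.7]
force: [0.2, 0.3, 0.3]
grip_width: 0.0872
```

```bash
python3 - <<'E'
from cell import env
from h import *
c=env.read_camera("wrist");np.savez("pics/g_wrist.npz",**c);cv2.imwrite("pics/g_wrist.png",c["img"])
cv2.imwrite("pics/g_crop.png",cv2.resize(c["img"][120:250,240:400],None,fx=4.5,fy=4.5,interpolation=cv2.INTER_CUBIC))
E
```

```text
(no output)
```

View pics/g_wrist.png

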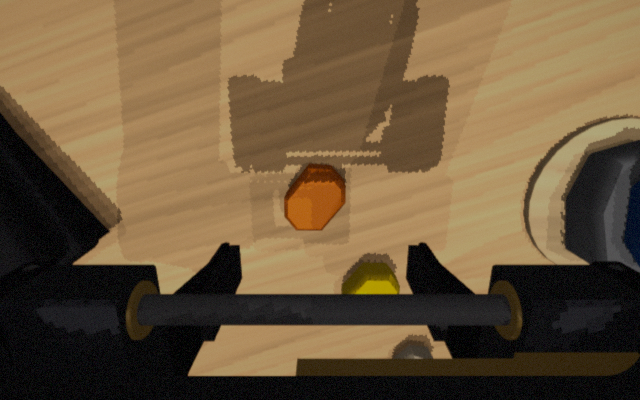

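View pics/g_crop.png

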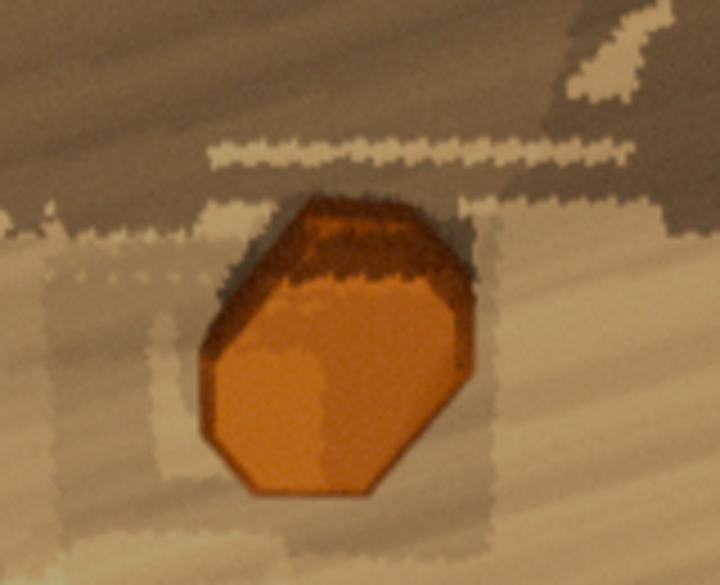

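```bash
python3 - <<'E'
from h import *
c=load("pics/g_wrist.npz")
f=lambda x,y,z:onplane(c,240+x/4.5-.4,120+y/4.5-.4,z)
def ang(a,b):
    d=b-a;return np.degrees(np.arctan2(d[1],d[0]))
z=.028
a,b=f(205,348,z),f(312,203,z);c1,d=f(370,494,z),f(474,376,z)
print(ang(a,b),ang(c1,d))
i=c["img"];hv=cv2.cvtColor(i,cv2.COLOR_BGR2HSV).astype(int)
m=(hv[...,0]<17)&(hv[...,1]>195);m[:160]=0;m[240:]=0;m[:,:275]=0;m[:,350:]=0
mm,ce,st=big(m);print(ce,st);pts=np.argwhere(mm)[:,::-1].astype(np.float32)
P=np.array([onplane(c,*p,.025)[:2] for p in pts],np.float32);r=cv2.minAreaRect(P*1000);print(r)
hull=cv2.convexHull(pts).reshape(-1,2);print(hull.tolist())
# widths for candidate angles, world
for q in range(90,140,5):
    n=np.array([-np.sin(np.radians(q)),np.cos(np.radians(q))]);v=P@n;print(q,round(1e3*(v.max()-v.min()),1),end="; ")
cv2.imwrite("pics/g_m.png",cv2.resize(mm.astype(np.uint8)[150:240,270:360]*255,None,fx=5,fy=5))
E
```

```text
126.17956875095874 123.31921359852711
[314.37977602 197.3544137 ] [ 284  164   61   66 3036]
((509.0437927246094, -276.2972717285156), (45.612281799316406, 63.98722839355469), 33.76747131347656)
[[344.0, 202.0], [342.0, 205.0], [337.0, 211.0], [324.0, 226.0], [321.0, 229.0], [296.0, 229.0], [293.0, 226.0], [285.0, 216.0], [284.0, 199.0], [285.0, 196.0], [288.0, 190.0], [290.0, 187.0], [293.0, 183.0], [297.0, 178.0], [306.0, 167.0], [309.0, 164.0], [318.0, 164.0], [328.0, 165.0], [331.0, 166.0], [336.0, 171.0], [343.0, 179.0], [344.0, 181.0]]
90 59.3; 95 58.4; 100 57.0; 105 55.2; 110 53.0; 115 50.4; 120 47.5; 125 45.7; 130 46.8; 135 48.1;
```

View pics/g_m.png

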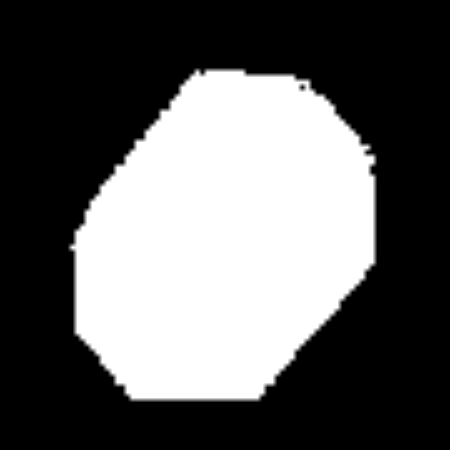

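```bash
python3 - <<'E'
from h import *
c=load("pics/g_wrist.npz");print(c["pose"][:3,3])
h=np.array([[342,205],[337,211],[324,226],[321,229.5],[296,229.5],[293,226],[285,217],[284,199],[288,190],[293,183],[297,178],[306,167],[309,164],[318,164],[328,165],[336,171],[344.5,181],[344.5,202]])
for q in(122,124.5,127):
    e=np.array([np.cos(np.radians(q)),np.sin(np.radians(q))]);n=np.array([-e[1],e[0]])
    for zl,zh in((.006,.028),(.005,.029)):
        lo=np.array([onplane(c,*p,zl)[:2] for p in h]);hi=np.array([onplane(c,*p,zh)[:2] for p in h])
        cam=c["pose"][:2,3];
        out=[]
        for a in(e,n):
            s=np.sign(a@(cam-[.51,-.275]))  # near side uses low
            b=a*s; near=(lo@b).max(); far=(hi@b).min(); out.append((s*(near+far)/2,near-far))
        print(q,zl,[round(1e3*o[1],1) for o in out],(out[0][0]*e+out[1][0]*n).round(4))
# yellow too
E
```

```text
[ 0.42876353 -0.24275999  0.31112273]
122 0.006 [np.float64(59.8), np.float64(44.1)] [ 0.5102 -0.277 ]
122 0.005 [np.float64(59.3), np.float64(43.7)] [ 0.5101 -0.277 ]
124.5 0.006 [np.float64(59.9), np.float64(43.3)] [ 0.5102 -0.2772]
124.5 0.005 [np.float64(59.4), np.float64(43.0)] [ 0.5101 -0.2771]
127 0.006 [np.float64(60.1), np.float64(44.0)] [ 0.5104 -0.277 ]
127 0.005 [np.float64(59.6), np.float64(43.7)] [ 0.5103 -0.277 ]
```

The wrist view shows orange at (314,197) and yellow at (371,280), which must be left alone. The orange centre is (0.510, −0.277) with its long axis at 124.5°. I'll align and look again.

Emit:
{"method": "drive_tool", "body": {"commands": [[-0.38,-0.8,0,0,0,4,0.75],[0,0,0,0,0,7,0.75],[0,0,0,0,0,7,0.75],[0,0,0,0,0,7,0.75],[0,0,0,0,0,7,0.75],[0,0,0,0,0,6.2,0.75],[0,0,0,0,0,0,0.75],[0,0,0,0,0,0,0.75],[0,0,0,0,0,0,0.75]]}}

```text
time_s: 14.27
tool_pos: [0.5099, -0.2778, 0.2189]
tool_rot: [180.0, -0.0, 124.6]
force: [-0.6, 0.5, -0.8]
grip_width: 0.0655
```

```bash
python3 - <<'E'
from cell import env
from h import *
c=env.read_camera("wrist");np.savez("pics/i_wrist.npz",**c);i=c["img"];cv2.imwrite("pics/i_wrist.png",i)
hv=cv2.cvtColor(i,cv2.COLOR_BGR2HSV).astype(int)
m=(hv[...,0]<17)&(hv[...,1]>195);m[:130]=0;m[245:]=0;m[:,:270]=0;m[:,380:]=0
mm,ce,st=big(m);print(ce,st)
for y in range(st[1],st[1]+st[3],6):
    x=np.where(mm[y])[0];print(y,x.min(),x.max(),(x.min()+x.max()+1)/2,end=" | ")
E
```

```text
[324.18698381 192.17343905] [ 299  157   52   72 3027]
157 319 322 321.0 | 163 309 340 325.0 | 169 301 345 323.5 | 175 299 349 324.5 | 181 300 349 325.0 | 187 300 349 325.0 | 193 300 349 325.0 | 199 300 348 324.5 | 205 300 349 325.0 | 211 300 348 324.5 | 217 305 345 325.5 | 223 310 336 323.5 |
```

View pics/i_wrist.png

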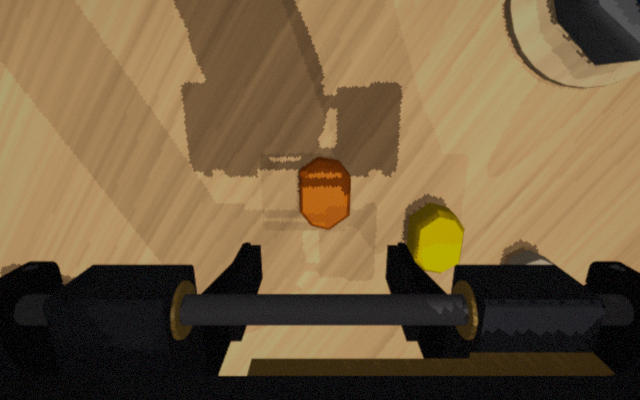

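```bash
python3 - <<'E'
from h import *
c=load("pics/i_wrist.npz")
a=onplane(c,323,157,.006);b=onplane(c,323,229.5,.028);b2=onplane(c,323,229.5,.006);print(a,b,np.linalg.norm((a-b)[:2]),(a+b)/2)
l=onplane(c,300,195,.02);r=onplane(c,349.5,195,.02);print((l+r)/2,np.linalg.norm(l-r))
E
```

```text
[ 0.49199039 -0.25258831  0.006     ] [ 0.5266412  -0.30269668  0.028     ] 0.060922308197067995 [ 0.50931579 -0.27764249  0.017     ]
[ 0.51110111 -0.27749706  0.02      ] 0.04376393995758459
```

Emit:
{"method": "drive_tool", "body": {"commands": [[0.05,0.1,2.0,0,0,0,0.75],[0,0,2.5,0,0,0,0.75],[0,0,2.5,0,0,0,0.75],[0,0,2.5,0,0,0,0.75],[0,0,2.5,0,0,0,0.75],[0,0,1.5,0,0,0,0.75],[0,0,0.9,0,0,0,0.75],[0,0,0,0,0,0,0.75],[0,0,0,0,0,0,0.75]], "force": 25}}

```text
time_s: 15.07
tool_pos: [0.5102, -0.2779, 0.0751]
tool_rot: [180.0, 0.0, 124.4]
force: [0.5, 0.5, -0.3]
grip_width: 0.0655
```

Emit:
{"method": "drive_tool", "body": {"commands": [[0,0,0,0,0,0,0.35],[0,0,0,0,0,0,0.35],[0,0,0,0,0,0,0.35],[0,0,0,0,0,0,0.35],[0,0,0,0,0,0,0.35],[0,0,0,0,0,0,0.35],[0,0,0,0,0,0,0.35]]}}

```text
time_s: 15.65
tool_pos: [0.5104, -0.2779, 0.0756]
tool_rot: [179.9, 0.0, 124.4]
force: [-1.0, 1.3, 4.7]
grip_width: 0.044
```

Emit:
{"method": "drive_tool", "body": {"commands": [[0,0,-1,0,0,0,0.35],[0,0,-2,0,0,0,0.35],[0,0,-2.5,0,0,0,0.35],[0,0,-2.5,0,0,0,0.35],[0,0,-2.5,0,0,0,0.35],[0,0,-2.5,0,0,0,0.35],[0,0,-2,0,0,0,0.35],[0,0,-1,0,0,0,0.35],[0.8,1.0,0,0,0,0,0.35],[1.8,2.3,0,0,0,0,0.35],[1.8,2.3,0,0,0,0,0.35],[1.8,2.3,0,0,0,0,0.35],[1.8,2.3,0,0,0,0,0.35],[1.8,2.3,0,0,0,0,0.35],[1.8,2.3,0,0,0,0,0.35],[1.8,2.3,0,0,0,0,0.35],[1.8,2.3,0,0,0,0,0.35],[1.8,2.2,0,0,0,0,0.35]]}}

```text
time_s: 17.15
tool_pos: [0.592, -0.0141, 0.2341]
tool_rot: [-179.9, -0.0, 124.4]
force: [0.7, -0.4, -1.7]
grip_width: 0.0438
```

Emit:
{"method": "drive_tool", "body": {"commands": [[0,0,0,0,0,-5,0.35],[0,0,0,0,0,-7,0.35],[0,0,0,0,0,-7,0.35],[0,0,0,0,0,-7,0.35],[0,0,0,0,0,-7,0.35],[0,0,0,0,0,-5,0.35],[0,0,0,0,0,0,0.35],[0,0,0,0,0,0,0.35],[0,0,0,0,0,0,0.35]]}}

```text
time_s: 17.9
tool_pos: [0.592, -0.0157, 0.2345]
tool_rot: [-180.0, -0.0, 162.2]
force: [0.1, -0.0, -1.5]
grip_width: 0.0439
```

```bash
python3 - <<'E'
from delta import *
from h import *
delta([.5915,-.0153,.1660],rot_tilt(162.5,0))
for n in("wrist","scene"):
    c=env.read_camera(n);np.savez(f"pics/j_{n}.npz",**c);cv2.imwrite(f"pics/j_{n}.png",c["img"])
E
```

```text
pos [ 0.592  -0.0157  0.2345] rpy [-1.7999e+02 -4.0000e-02  1.6223e+02] F [ 0.1 -0.  -1.5]
shift cm [0.06 0.02 6.85] turn deg [-0.01 -0.04 -0.27]
```

View pics/j_wrist.png

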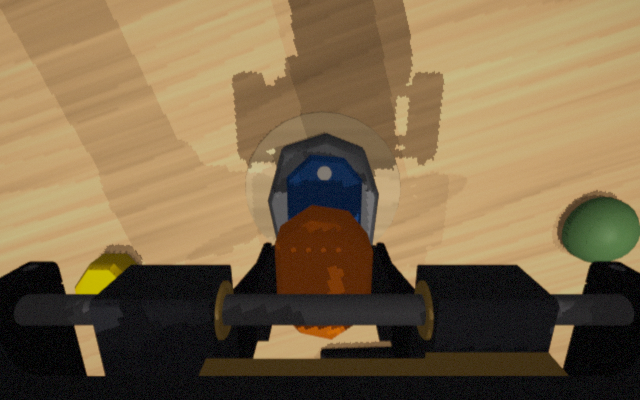

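View pics/j_scene.png

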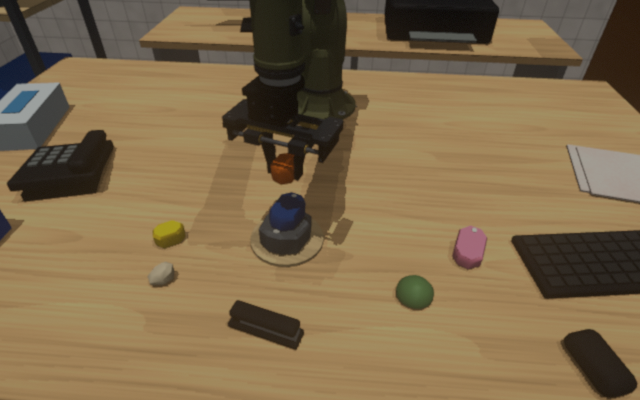

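Orange hangs over the pile, which still stands with its blue dot at wrist (324,173). Going down.

Emit:
{"method": "drive_tool", "body": {"commands": [[0.06,0,1.2,0,0,0,0.35],[0,0,2.0,0,0,0,0.35],[0,0,1.8,0,0,0,0.35],[0,0,1.0,0,0,0,0.35],[0,0,0.4,0,0,0,0.35],[0,0,0.1,0,0,0,0.35],[0,0,0.1,0,0,0,0.35],[0,0,0,0,0,0,0.35],[0,0,0,0,0,0,0.35]]}}

```text
time_s: 18.75
tool_pos: [0.5923, -0.0154, 0.1698]
tool_rot: [180.0, 0.1, 162.4]
force: [-0.4, 0.4, -0.1]
grip_width: 0.0438
```

Emit:
{"method": "drive_tool", "body": {"commands": [[0,0,0.1,0,0,0,0.35],[0,0,0,0,0,0,0.35],[0,0,0,0,0,0,0.35]]}}

```text
time_s: 19.0
tool_pos: [0.5918, -0.0154, 0.1682]
tool_rot: [180.0, 0.0, 162.4]
force: [-0.8, -0.9, -0.5]
grip_width: 0.0442
```

Emit:
{"method": "drive_tool", "body": {"commands": [[0,0,0.1,0,0,0,0.35],[0,0,0,0,0,0,0.35],[0,0,0,0,0,0,0.35]]}}

```text
time_s: 19.25
tool_pos: [0.5917, -0.0154, 0.1668]
tool_rot: [180.0, -0.0, 162.4]
force: [0.4, 0.3, -0.7]
grip_width: 0.0438
```

Emit:
{"method": "drive_tool", "body": {"commands": [[0,0,0.1,0,0,0,0.35],[0,0,0,0,0,0,0.35],[0,0,0,0,0,0,0.35]]}}

```text
time_s: 19.5
tool_pos: [0.5919, -0.0154, 0.1661]
tool_rot: [180.0, 0.0, 162.4]
force: [-0.8, 0.4, 1.7]
grip_width: 0.0439
```

Emit:
{"method": "drive_tool", "body": {"commands": [[0,0,0.05,0,0,0,0.35],[0,0,0,0,0,0,0.35],[0,0,0,0,0,0,0.35]]}}

```text
time_s: 19.75
tool_pos: [0.5918, -0.0154, 0.1661]
tool_rot: [180.0, 0.0, 162.4]
force: [-2.6, -0.2, 4.9]
grip_width: 0.0435
```

```bash
python3 - <<'E'
from cell import env
from h import *
c=env.read_camera("scene")
cv2.imwrite("pics/k.png",cv2.convertScaleAbs(cv2.resize(c["img"][130:280,210:370],None,fx=4,fy=4,interpolation=cv2.INTER_CUBIC),alpha=1.6))
E
```

```text
(no output)
```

View pics/k.png

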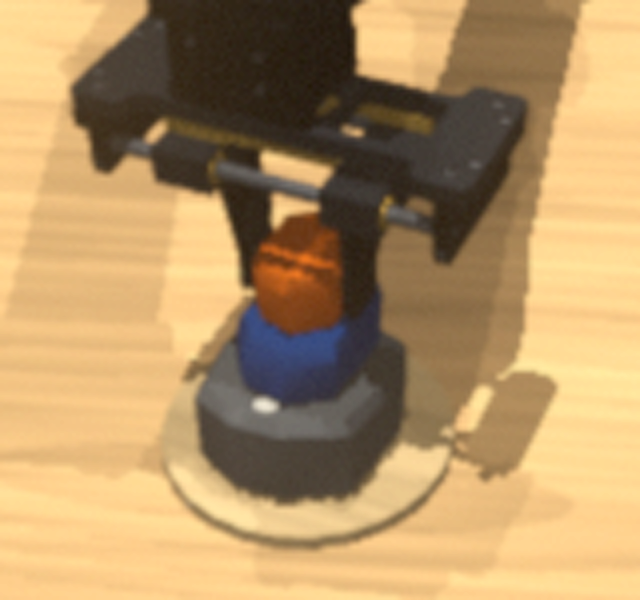

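Orange rests on blue (about 6 N contact, at the predicted height). I'll open slowly and leave straight up.

Emit:
{"method": "drive_tool", "body": {"commands": [[0,0,0,0,0,0,0.53],[0,0,0,0,0,0,0.56],[0,0,0,0,0,0,0.62],[0,0,0,0,0,0,0.75],[0,0,0,0,0,0,0.9],[0,0,0,0,0,0,0.9],[0,0,0,0,0,0,0.9]]}}

```text
time_s: 20.38
tool_pos: [0.5917, -0.0154, 0.1652]
tool_rot: [180.0, -0.0, 162.4]
force: [0.3, -1.0, -0.7]
grip_width: 0.0725
```

Emit:
{"method": "drive_tool", "body": {"commands": [[0,0,-0.7,0,0,0,0.9],[0,0,-1.5,0,0,0,0.9],[0,0,-2,0,0,0,0.9],[0,0,-2,0,0,0,0.9],[0,0,-2,0,0,0,0.9],[0,0,-2,0,0,0,0.9],[0,0,-2,0,0,0,0.9],[0,0,-1,0,0,0,0.9],[0,0,0,0,0,0,0.9],[0,0,0,0,0,0,0.9]]}}

```text
time_s: 21.22
tool_pos: [0.5917, -0.0155, 0.2974]
tool_rot: [180.0, 0.0, 162.4]
force: [-0.3, 0.5, -0.6]
grip_width: 0.0782
```

```bash
python3 - <<'E'
from cell import env
from h import *
for n in("wrist","scene"):
    c=env.read_camera(n);np.savez(f"pics/l_{n}.npz",**c);cv2.imwrite(f"pics/l_{n}.png",c["img"])
    if n=="scene":cv2.imwrite("pics/l_sc.png",cv2.convertScaleAbs(cv2.resize(c["img"][130:280,210:370],None,fx=4,fy=4,interpolation=cv2.INTER_CUBIC),alpha=1.6))
w=load("pics/l_wrist.npz");hv=cv2.cvtColor(w["img"],cv2.COLOR_BGR2HSV).astype(int)
m=(hv[...,0]<17)&(hv[...,1]>190);m[:150]=0;m[290:]=0;m[:,:270]=0;m[:,380:]=0
mm,ce,st=big(m);print("orange",ce,st,onplane(w,*ce,.115))
g=w["img"][150:200,312:336].min(2).astype(int);
_,d,ds=big(g>(g.max()+np.median(g))/2);print("dot",d+[312,150],ds,onplane(w,*(d+[312,150]),.0905))
E
```

```text
orange [323.34475309 195.76697531] [ 298  159   52   75 3240] [ 0.5885276  -0.01406486  0.115     ]
dot [323.87012987 155.71428571] [ 6  2 12  8 77] [ 0.56064233 -0.00474636  0.0905    ]
```

View pics/l_wrist.png

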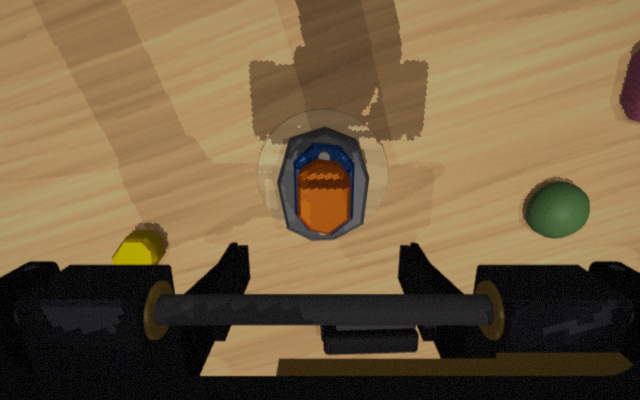

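View pics/l_sc.png

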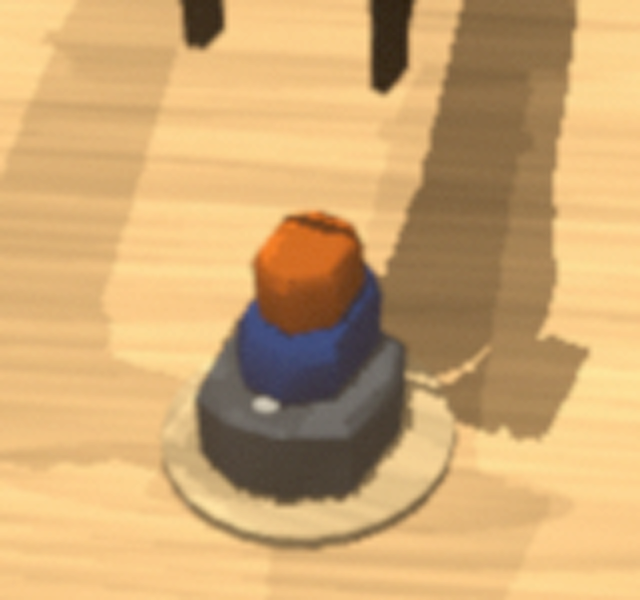

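The pile stands: orange is centred on blue at wrist (323,196). I'll wait about a second, check that nothing has moved, and hand in.

Emit:
{"method": "drive_tool", "body": {"commands": [[0,0,0,0,0,0,0.9],[0,0,0,0,0,0,0.9],[0,0,0,0,0,0,0.9],[0,0,0,0,0,0,0.9],[0,0,0,0,0,0,0.9],[0,0,0,0,0,0,0.9],[0,0,0,0,0,0,0.9],[0,0,0,0,0,0,0.9],[0,0,0,0,0,0,0.9],[0,0,0,0,0,0,0.9],[0,0,0,0,0,0,0.9],[0,0,0,0,0,0,0.9]]}}

```text
time_s: 22.32
tool_pos: [0.5917, -0.0154, 0.2974]
tool_rot: [180.0, 0.0, 162.4]
force: [-0.3, -0.3, -0.2]
grip_width: 0.0781
```

```bash
python3 - <<'E'
from cell import env
from h import *
c=env.read_camera("scene");p=load("pics/l_scene.npz")
d=np.abs(c["img"].astype(int)-p["img"])[170:270,240:340];print("mean diff",d.mean(),"max",d.max())
if d.mean()<3: print(env.sign_off())
E
```

```text
mean diff 0.6677666666666666 max 23
the job is handed in; nothing more can be done
None
```

The pile is built and handed in after about 22 s of robot time. The blue wedge lies on the grey stone with its dot over the low side, opposite the grey dot, and the orange stone sits on the middle of the blue one.

- **Blue placement:** after release, its dot was about 1 mm from where it should be, measured with the wrist camera. A check across two cameras put the dot about 11 mm too high. I ignored that reading because the scene-camera crop cut the dot off. I did not measure the tilt of blue's top separately. Both stones touched down at the heights expected for a level top, to within about a millimetre.
- **Orange placement:** by the wrist camera it is centred on blue to within about 3 mm, and blue's dot stayed within about 2 mm. That last dot reading is less exact because orange partly covers it.
- **Standing by itself:** the gripper is about 13 cm above its release height. Pictures taken about 1 s apart showed no change beyond camera noise.
- **Limits:** the largest force I saw was about 10 N, and the pink and yellow look-alikes were not touched.

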